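Shift the bench lathe into high gear and start it

TASK

Get the little bench lathe running in high gear: with your fingertips push the gear lever on top of the headstock out of neutral, past the low-gear notch, until it sits fully home at the far stop, and only then press the start button (the smaller, flat one on the switch box) right down and let it come up. Push, do not grip: go easy on the lever, do not press the mushroom-headed stop button, and leave all the loose things on the bench where they are.

Things in the scene. Friction and masses are not known exactly. Their poses are not given: they have to be found in the camera images.
- lathe: Small grey bench lathe (fixed) on its drip tray, 280 x 535 mm. Origin on the bench under it; x points away from the operator, y along the spindle towards the headstock (operator's left), z up. Heights above the bench: chuck guard 157 mm, tool post 138 mm, tailstock 135 mm.
- headstock_top (a point): Centre of the headstock's top face, 165 mm above the bench, under the lever, at x 20, y 125 mm in the lathe's frame. The headstock is the tall box at the lathe's +y end, 120 mm (x) by 135 mm (y). All that stands on it beside the lever is a notched steel quadrant plate 10 mm behind the stem's axis (+x side), 56 mm long, its top 192 mm above the bench.
- lever_knob (a point): Centre of the black ball knob, 28 mm across, on the end of the gear lever standing up out of the headstock's top. The stem is a 10 mm round steel bar. The knob's centre is 95 mm from the pivot: 233 mm above the bench at either end of the travel, 245 mm when upright.
- lever_pivot (a point): Axis of the gear lever, straight under headstock_top, 150 mm above the bench. The lever turns about the lathe's x axis: the knob moves in the lathe's y-z plane. Pushing it takes up to about 14 N at the knob, towards the lathe's +y; more than 40 N of finger force on the lever (rammed against a stop, or squeezed) damages the gearbox.
- gear_lever (a joint): Lever angle, rad. 0: neutral, leaning 0.5 rad to the lathe's -y (towards the chuck). 0.5: low gear, upright, in a sprung notch. 1.0: high gear, far stop, leaning 0.5 rad to +y. The sprung detent resists up to 0.12, draws the lever into the notch at 0.5, resists again up to 0.88, then snaps it home to 1.0; let go before 0.88 it drops back to the notch.
- start_top (a point): Centre of the top face of the start button, at x -70, y -193 mm in the lathe's frame: the smaller, flat black round button on the grey switch box (80 x 130 x 55 mm, at the tray's front corner, lathe's -y end, top face 69 mm above the bench). 24 mm across, its top 81 mm above the bench; of the two buttons the one nearer the headstock.
- start_button (a joint): Travel of the start button, m: 0 up, 0.005 fully down. A spring raises it when let go; 1.5 N starts it moving down, about 5 N has it fully down.
- stop_button (a joint): Travel of the stop button, m: 0 up, 0.005 fully down; a 40 mm black mushroom head on the switch box, its top 100 mm above the bench, 64 mm from the start button on the side away from the headstock (lathe's -y). Not to be pressed.
- chuck_key: T-shaped steel chuck key, 62 mm shank and 50 mm bar, 11 mm thick, lying on the lathe's tray in front of the bed; origin under its middle. Loose bystander.
- oil_bottle: white plastic oil bottle with a pointed spout, 32 mm across, 92 mm tall, standing on the tray in front of the headstock; origin under its centre. Loose bystander.
- parts_tin: flat round lidded aluminium tin, 54 mm across, 22 mm tall, on the bench to the right of the lathe, beyond the switch box; origin under its centre. Loose bystander.
- loupe: black eye loupe, 38 mm across, 30 mm tall, on the bench in front of the switch box; origin under its centre. Loose bystander.
- case_holder: black cross-shaped holder with a wristwatch head on it, 50 x 50 mm, 22 mm tall, on the green mat; origin under its centre. Loose bystander.
- screwdriver: thin watchmaker's screwdriver, 107 mm long, 12 mm thick, lying on the green mat; origin under its middle. Loose bystander.
- dust_blower: grey rubber blower bulb standing on its base, 62 mm across, 85 mm tall, on the bench left of the lathe; origin under its centre. Loose bystander.
- jar: small white lidded jar, 60 mm across, 50 mm tall, on the bench at the far right; origin under its centre. Loose bystander.

How it is judged:
On the way, in this order (a step that is already met when the one before it is completed fails the run):
1. the gear lever is past the low-gear notch and home at the high-gear stop (within 0.05 rad) (value of joint gear_lever above 0.95 rad), for 0.2 s.
2. the start button is pressed down (4 of its 5 mm) with the lever still in high gear (value of joint gear_lever above 0.95 rad and value of joint start_button above 0.004 m), for 0.05 s.
At the end, for the whole second after the job is handed in: The gear lever rests at its second stop (above 0.95 rad, at rest), the start button has been pressed and is up again (within 1 mm), the stop button is up (value of joint gear_lever above 0.95 rad and velocity of joint gear_lever below 0.05 rad/s and value of joint each of start_button, stop_button below 0.001 m); the robot touches nothing.
It fails at once if the start button pressed (by more than 2.5 mm) before the lever is home in high gear (value of joint start_button above 0.0025 m and value of joint gear_lever below 0.95 rad).
It fails at once if the stop button pressed (by more than 2 mm) (value of joint stop_button above 0.002 m).
It fails at once if the lever gripped or forced: more than 40 N of finger force on it (contact force between the fingers and gear_lever above 40 N).
It fails at once if a loose bystander pushed, lifted or carried by more than 20 mm (distance of any of chuck_key, oil_bottle, parts_tin, loupe, case_holder, screwdriver, dust_blower, jar from where it was at the start of the episode above 0.02 m).
It also fails if it takes over 51 s, if anything falls off the work surface, if the arm or the gripper's body presses on something with over 40 N, if the wrist force passes 120 N, or if a joint passes its speed limit or range.

ROBOT

A 6-joint arm with a two-finger parallel gripper is mounted at the origin on the work surface. World frame = base frame: x ahead of the robot, y to its left, z up, the work surface at z = 0. Lengths are in m, angles in rad, forces in N, time in s.
With the tool pointing down it reaches from about 0.25 to 0.725 m from the base axis. Payload 9.7 kg.
Tool frame: the origin (TCP) lies on the front face of the gripper's body, between the roots of the fingers; the fingertips stand 73 mm ahead of it and the grasp point (between the pads) lies 54 mm ahead of it; z points along the fingers, y is the direction in which the jaws open and shut (so a half turn about z gives the same grasp; the last joint's range is limited). The gripper opens to 85 mm and grips with 20 to 120 N. Pads are 22 mm wide; open, the fingers measure 114 mm over their backs; the gripper's body (76 mm by 85 mm) begins 54 mm behind the grasp point. The pads swing forward as they close: fully open they stand 13 mm farther back than shut.
Start: joints at [1.201, 0.087, 0.176, 1.66, 0, 1.571], TCP at [0.199, 0.513, 0.304] pointing down, gripper open.
Joint ranges: [-3.13, 3.13], [-0.85, 1.81], [-1.15, 1.24], [-2.2, 2.28], [-1.44, 1.52], [-3.14, 3.14]. Speed limits (rad/s): [2.22, 2.22, 2.57, 3.14, 3.14, 3.14].

INTERFACE

Orientations are given as a unit quaternion [w, x, y, z].
In Python, from station import env gives the robot as it stands.
- The arm moves only by the tool drive_tool, never from a script. Its argument "plan" is a list of rows, each a list of 6 numbers: the shift along the tool's x, y, z scaled (see below), then the turn, a rotation vector about the tool's x, y, z scaled (see below). A call has 1 to 10 rows; each row is the pose to reach, as a shift and turn from the pose commanded when the call began, along the tool's axes at that moment, turning the shorter way round; what a row does not reach only later rows make up. The controller multiplies each number of a shift by 0.4 m and each number of a turn by 180 degrees. A row lasts 1/10 s, in which the tool goes at most 50 mm and 8.59 degrees, less where a joint would pass 70% of its speed; a pose out of reach is approached as far as the arm can. A call with a number of a shift or a turn outside -1 to 1 is refused whole. A call with a gripper value outside its range is refused whole. "grip" is the closure, from -1 (fully open) to 1 (shut), set as the call begins (left out, the last holds). The fingers move at their own pace and stop on an object; "force" is the grip in N (left out, the last holds). Time passes only in rows, so rows that repeat a pose let the fingers close. It gives the time, the measured TCP pose, the force and the opening at its end, in the units of the state.
- env.observe(): the state, without advancing time (a new reading comes with each control period).
- env.camera(name): name is "scene" or "top" or "wrist"; returns (picture, depth): 420x560x3 uint8, blue, green, red; 420x560 float32, m along the optical axis (not along the pixel's ray), 0 where there is no reading.
- env.calibration(name): a dict with "fov_y" (degrees; the focal length in pixels is half the picture's height over the tangent of half this angle, whatever the lens; pixels are square), "cx", "cy" (the principal point, pixels), "pose" (4x4, takes a point from camera to world coordinates). Camera axes: x right, y down, z forward; pixel columns grow to the right and rows downward; lengths in m; the calibration is good to about 2 mm. A picture is of the moment at which its call begins: read the wrist's pose just before it. calibration takes no time and is no camera call; for the wrist camera it gives the pose at the moment of the call.
- env.sign_off(): hands the job in, once; it reports no verdict.
The state is a dict: "time": time; "q": joint angles; "qd": joint speeds; "joint_torque": joint torques, N m; "eef_pos": TCP position; "eef_rot": TCP orientation; "wrist_force": force on the tool from outside, world axes, zero at the start; "moment": the same for the moment, N m; "width": finger opening in m.
Only numpy, scipy, OpenCV 4.12 (cv2) and the standard library are available. Lean on these libraries where they do the work, as an engineer would, in place of code of your own. Each camera call takes 0.05 s, during which the arm holds its last target.

## Working session

There is one attempt and no reset: what is moved stays moved. The work goes in short steps, Python scripts to look and compute and a tool call to move; the robot and the scene stay as the last step left them, time stands still between calls to the robot, and variables do not carry over. Pictures are saved under pics/ and viewed, and the job is handed in when it is done.

Besides the shell and the picture viewer there is one more tool, called after "Call:" in YAML: its name, and indented under it one key for each argument. drive_tool: Moves the arm, as the interface text tells. Its arguments: {"type":"object","properties":{"plan":{"type":"array"},"grip":{"type":"number"},"force":{"type":"number"}},"required":["plan"]}

```bash
mkdir -p pics
python3 - <<'E'
from station import env
import cv2,numpy as np
o=env.observe(); print({k:np.round(v,4) for k,v in o.items()})
for n in("scene","top"):
    p,d=env.camera(n); cv2.imwrite(f"pics/{n}0.png",p); np.save(f"pics/{n}0.npy",d); c=env.calibration(n); print(n,c)
E
```

```text
{'time': np.float64(0.0), 'q': array([1.201 , 0.0874, 0.1751, 1.6598, 0.    , 1.5708]), 'qd': array([-0.0002,  0.0003, -0.0011,  0.0014, -0.0004,  0.0006]), 'joint_torque': array([ 2.00000e-04, -5.20383e+01,  4.64809e+01,  1.61000e-02,
       -0.00000e+00, -0.00000e+00]), 'eef_pos': array([0.1987, 0.5127, 0.3032]), 'eef_rot': array([-1.000e-04,  1.838e-01,  9.830e-01, -6.000e-04]), 'wrist_force': array([-0.123 , -0.7324,  0.024 ]), 'moment': array([ 0.0278,  0.0407, -0.0165]), 'width': np.float64(0.0853)}
scene {'fov_y': 55.75424867064475, 'cx': 276.2410620832722, 'cy': 205.31634110880046, 'pose': array([[ 0.38874213,  0.5378554 , -0.74805823,  1.36433252],
       [ 0.92130662, -0.23448963,  0.3101753 , -0.39373133],
       [-0.00858243, -0.80976921, -0.58668574,  0.8387674 ],
       [ 0.        ,  0.        ,  0.        ,  1.        ]])}
top {'fov_y': 54.77659290561923, 'cx': 282.66048728094125, 'cy': 211.0572048246973, 'pose': array([[ 2.20916030e-02, -9.87469492e-01,  1.56256081e-01,
         3.03648179e-01],
       [-9.99755601e-01, -2.16893811e-02,  4.27888423e-03,
        -2.99003676e-02],
       [-8.36169939e-04, -1.56312420e-01, -9.87707309e-01,
         1.30724010e+00],
       [ 0.00000000e+00,  0.00000000e+00,  0.00000000e+00,
         1.00000000e+00]])}
```

View pics/scene0.png

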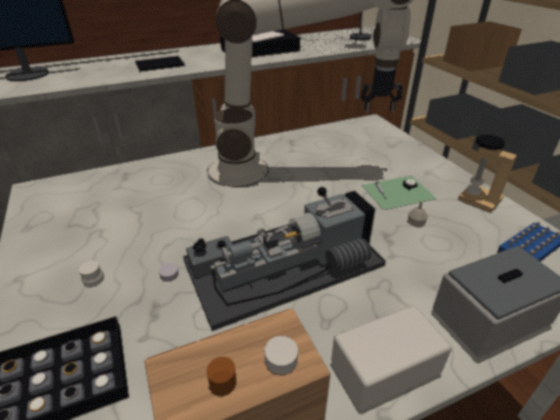

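View pics/top0.png

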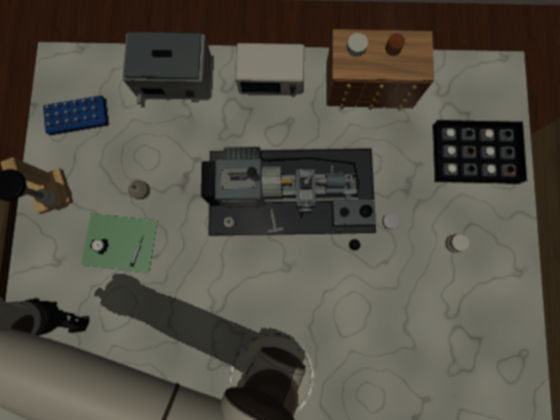

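The scene view shows the lathe with its lever at about (322,192). In the top view the lathe spans about (208–375, 148–236), with the knob near (253,172) and the buttons near (344,211) and (366,211). I'll enlarge both.

```bash
cat > h.py <<'E'
import numpy as np,cv2
from station import env
def f(c): return 210/np.tan(np.radians(c['fov_y'])/2)
def proj(c,P):
    P=np.atleast_2d(P); T=np.linalg.inv(c['pose']); q=P@T[:3,:3].T+T[:3,3]
    return q[:,:2]/q[:,2:]*f(c)+[c['cx'],c['cy']]
def ray(c,uv):
    d=np.array([(uv[0]-c['cx'])/f(c),(uv[1]-c['cy'])/f(c),1]); return c['pose'][:3,3],c['pose'][:3,:3]@d
def atz(c,uv,z):
    o,d=ray(c,uv); return o+d*(z-o[2])/d[2]
def atd(c,uv,dd):
    o,d=ray(c,uv); return o+d*dd
E
python3 - <<'E'
import cv2
p=cv2.imread('pics/top0.png')[135:245,195:385]; cv2.imwrite('pics/topc.png',cv2.convertScaleAbs(cv2.resize(p,None,fx=4,fy=4,interpolation=2),alpha=1.8))
p=cv2.imread('pics/scene0.png')[175:315,180:390]; cv2.imwrite('pics/scc.png',cv2.convertScaleAbs(cv2.resize(p,None,fx=3.8,fy=3.8,interpolation=2),alpha=1.5))
E
```

```text
(no output)
```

View pics/topc.png

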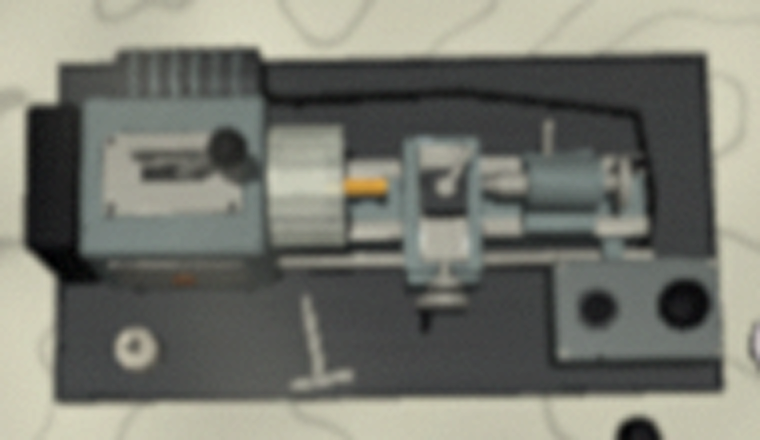

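View pics/scc.png

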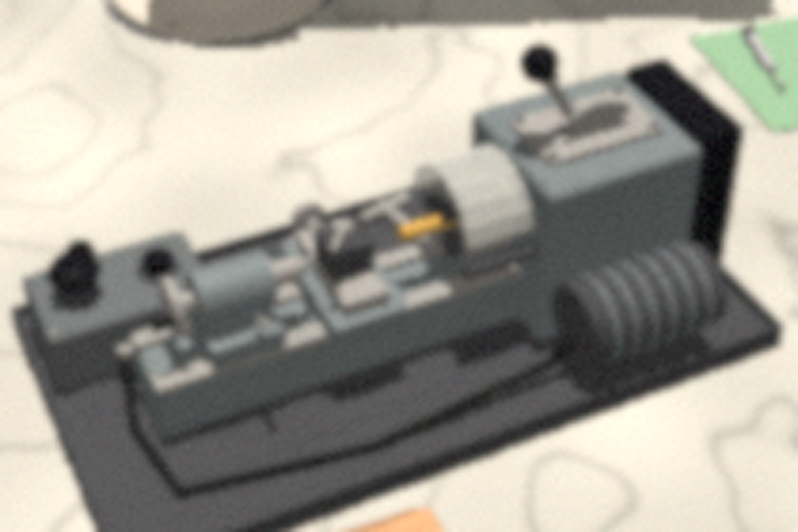

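Run:
```python
from h import *
from scipy.optimize import least_squares
t=env.calibration('top');s=env.calibration('scene')
knob=[20,125-95*np.sin(.5),150+95*np.cos(.5)]
T=lambda u,v:(u/4+195-.375,v/4+135-.375)
S=lambda u,v:(u/3.8+180-.37,v/3.8+175-.37)
obs=[(t,knob,T(228,148)),(t,[-70,-193,81],T(598,308)),(t,[-70,-257,100],T(683,303)),
(s,knob,S(540,62)),(s,[-70,-193,81],S(158,258)),
(t,[80,192.5,165],T(82,98)),(t,[80,57.5,165],T(265,95)),(t,[-40,57.5,165],T(263,252)),(t,[-40,192.5,165],T(82,255))]
def W(p,L):
    c,sn=np.cos(p[2]),np.sin(p[2]);L=np.array(L)/1000
    return np.array([p[0]+c*L[0]-sn*L[1],p[1]+sn*L[0]+c*L[1],L[2]])
def r(p): return np.concatenate([proj(c,W(p,L))[0]-uv for c,L,uv in obs])
q=least_squares(r,[.5,0,0],loss='soft_l1'); print(q.x,q.fun.reshape(-1,2).round(1) if 0 else r(q.x).reshape(-1,2).round(1))
for n,L in dict(knob=knob,pivot=[20,125,150],start=[-70,-193,81],stop=[-70,-257,100]).items(): print(n,W(q.x,L).round(4))
# triangulate knob, button
for i,j in((0,3),(1,4)):
    A=[];b=[]
    for k in(i,j):
        o,d=ray(obs[k][0],obs[k][2]);d/=np.linalg.norm(d);M=np.eye(3)-np.outer(d,d);A.append(M);b.append(M@o)
    print(np.linalg.lstsq(np.vstack(A),np.concatenate(b),rcond=None)[0].round(4))
d=np.load('pics/top0.npy')
for uv in((252,172),(344,212),(344,222)): print(atd(t,uv,d[uv[1],uv[0]]).round(4))
for u,v in ((229,222),(272,226),(355,244),(391,221)): print(atz(t,(u,v),0.03).round(3))
```

```text
[ 0.56308317 -0.01723185  0.03640767] [[-0.4  0.1]
 [-0.  -0. ]
 [ 0.9 -0.1]
 [-1.1  0.2]
 [-1.2 -0.4]
 [-1.  -1. ]
 [-0.4 -0.9]
 [ 0.4  0.3]
 [-1.5  0.2]]
knob [0.5802 0.0629 0.2334]
pivot [0.5785 0.1084 0.15  ]
start [ 0.5002 -0.2127  0.081 ]
stop [ 0.5025 -0.2766  0.1   ]
[0.5811 0.0635 0.2342]
[ 0.5008 -0.2112  0.0794]
[0.5768 0.0598 0.2436]
[ 0.4977 -0.2114  0.0879]
[ 0.4698 -0.2143  0.0677]
[0.467 0.145 0.03 ]
[0.457 0.008 0.03 ]
[ 0.406 -0.254  0.03 ]
[ 0.481 -0.369  0.03 ]
```

Everything agrees to about 1–2 mm: lathe at (0.563, −0.017) with yaw 0.036, knob at (0.580, 0.063, 0.234). I'll push with the shut fingers' side (tool x along the lathe's +y). First I'll move up and over while turning and closing.

Call:
drive_tool:
  plan:
    - [-0.683, -0.44, -0.143, 0, 0, 0.37]
    - [-0.683, -0.44, -0.143, 0, 0, 0.37]
    - [-0.683, -0.44, -0.143, 0, 0, 0.37]
    - [-0.683, -0.44, -0.143, 0, 0, 0.37]
    - [-0.683, -0.44, -0.143, 0, 0, 0.37]
    - [-0.683, -0.44, -0.143, 0, 0, 0.37]
    - [-0.683, -0.44, -0.143, 0, 0, 0.37]
    - [-0.683, -0.44, -0.143, 0, 0, 0.37]
    - [-0.683, -0.44, -0.143, 0, 0, 0.37]
    - [-0.683, -0.44, -0.143, 0, 0, 0.37]
  grip: 1
  force: 40

```text
time: 1.1
eef_pos: [0.3898, 0.2501, 0.3608]
eef_rot: [-0.0, 0.692, 0.722, -0.0]
wrist_force: [-0.2, -0.1, 0.4]
width: 0.0001
```

```bash
cat >> h.py <<'E'
from scipy.spatial.transform import Rotation as Ro
def rel(target,yaw=None):
    o=env.observe(); w,x,y,z=o['eef_rot']; R=Ro.from_quat([x,y,z,w])
    print('t',round(float(o['time']),2),'pos',o['eef_pos'].round(4),'F',o['wrist_force'].round(1),'w',round(float(o['width']),4),'q',o['q'].round(2))
    M=R.as_matrix(); print('xaxis',M[:,0].round(3),'z',M[:,2].round(3))
    print('shift',(M.T@(np.array(target)-o['eef_pos'])/.4).round(4))
    G=np.array([[-np.sin(.0364),np.cos(.0364),0],[np.cos(.0364),np.sin(.0364),0],[0,0,-1]]).T
    print('turn',(Ro.from_matrix(M.T@G).as_rotvec()/np.pi).round(4))
E
python3 -c "
from h import *
rel([.584,.005,.36])"
```

```text
t 1.1 pos [0.3898 0.2501 0.3608] F [-0.2 -0.1  0.4] w 0.0001 q [ 0.57 -0.09  0.11  1.77  0.    2.1 ]
xaxis [-0.042  0.999 -0.   ] z [-0.001 -0.    -1.   ]
shift [-0.6326  0.4594  0.0019]
turn [-0.0002  0.0001  0.0018]
```

Call:
drive_tool:
  plan:
    - [-0.633, 0.459, 0, 0, 0, 0.002]
    - [-0.633, 0.459, 0, 0, 0, 0.002]
    - [-0.633, 0.459, 0, 0, 0, 0.002]
    - [-0.633, 0.459, 0, 0, 0, 0.002]
    - [-0.633, 0.459, 0, 0, 0, 0.002]
    - [-0.633, 0.459, 0, 0, 0, 0.002]
    - [-0.633, 0.459, 0, 0, 0, 0.002]
    - [-0.633, 0.459, 0, 0, 0, 0.002]
    - [-0.633, 0.459, 0, 0, 0, 0.002]

```text
time: 2.0
eef_pos: [0.5828, 0.0052, 0.3609]
eef_rot: [-0.0, 0.695, 0.719, -0.0]
wrist_force: [-0.7, -0.4, -1.0]
width: -0.0002
```

```bash
python3 -c "
from h import *
rel([.582,.012,.290])
p,d=env.camera('wrist');cv2.imwrite('pics/w1.png',cv2.convertScaleAbs(p,alpha=1.6));np.save('pics/w1.npy',d)
c=env.calibration('wrist');print(proj(c,[[.5802,.0629,.2334],[.5811,.0635,.2342]]))
"
```

```text
t 2.0 pos [0.5828 0.0052 0.3609] F [-0.7 -0.4 -1. ] w -0.0002 q [0.01 0.2  0.42 1.79 0.   1.55]
xaxis [-0.035  0.999  0.   ] z [-0.001  0.    -1.   ]
shift [ 0.017  -0.0012  0.1773]
turn [-0.0003 -0.0001 -0.0006]
[[274.56097642 138.12995709]
 [276.06563597 137.24196921]]
```

View pics/w1.png

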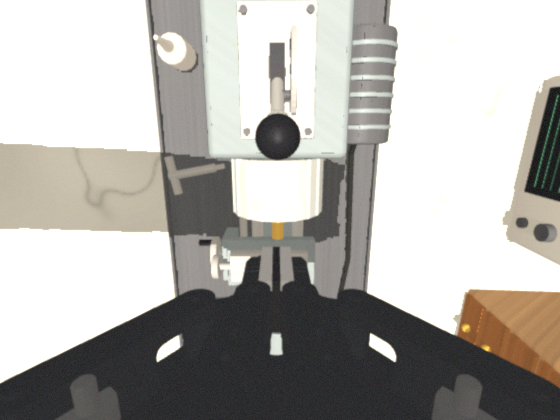

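The knob is at (278,137), 2 px from the prediction, and the fingers are in line with it. Before descending I'll check how far the wrist camera sits ahead of the fingers, since it could overhang the knob.

```bash
python3 -c "
from h import *
print(env.calibration('wrist')['pose'].round(3), env.observe()['eef_pos'])"
```

```text
[[ 0.999  0.034  0.009  0.581]
 [ 0.035 -0.963 -0.267  0.073]
 [-0.     0.267 -0.964  0.431]
 [ 0.     0.     0.     1.   ]] [0.58251028 0.00554097 0.36128774]
```

Call:
drive_tool:
  plan:
    - [0.017, 0, 0.177, 0, 0, 0]
    - [0.017, 0, 0.177, 0, 0, 0]
    - [0.017, 0, 0.177, 0, 0, 0]
    - [0.017, 0, 0.177, 0, 0, 0]

```text
time: 2.45
eef_pos: [0.5824, 0.012, 0.2917]
eef_rot: [0.0, 0.695, 0.719, 0.0]
wrist_force: [0.9, -0.2, 0.8]
width: 0.0
```

Call:
drive_tool:
  plan:
    - [0.02, 0, 0, 0, 0, 0]
    - [0.04, 0, 0, 0, 0, 0]
    - [0.06, 0, 0, 0, 0, 0]
    - [0.07, 0, 0, 0, 0, 0]
    - [0.08, 0, 0, 0, 0, 0]
    - [0.09, 0, 0, 0, 0, 0]

```text
time: 3.05
eef_pos: [0.5821, 0.0458, 0.2916]
eef_rot: [0.002, 0.696, 0.718, -0.0]
wrist_force: [0.9, -8.1, 4.7]
width: -0.0002
```

Call:
drive_tool:
  plan:
    - [0.015, 0, 0, 0, 0, 0]
    - [0.03, 0, 0, 0, 0, 0]
    - [0.045, 0, 0, 0, 0, 0]
    - [0.06, 0, 0, 0, 0, 0]
    - [0.075, 0, 0, 0, 0, 0]
    - [0.09, 0, 0, 0, 0, 0]

```text
time: 3.65
eef_pos: [0.5805, 0.0835, 0.2901]
eef_rot: [-0.0, 0.696, 0.719, -0.0]
wrist_force: [-0.4, 0.3, -0.2]
width: 0.0005
```

```bash
python3 -c "
from h import *
rel([.578,.118,.290])
p,d=env.camera('wrist');cv2.imwrite('pics/w2.png',cv2.convertScaleAbs(p,alpha=1.6))
"
```

```text
t 3.65 pos [0.5805 0.0835 0.2901] F [-0.4  0.3 -0.2] w 0.0005 q [0.14 0.17 0.24 1.64 0.   1.68]
xaxis [-0.033  0.999  0.   ] z [-0.  0. -1.]
shift [ 0.0865 -0.0035  0.0004]
turn [-0.0001 -0.     -0.0012]
```

View pics/w2.png

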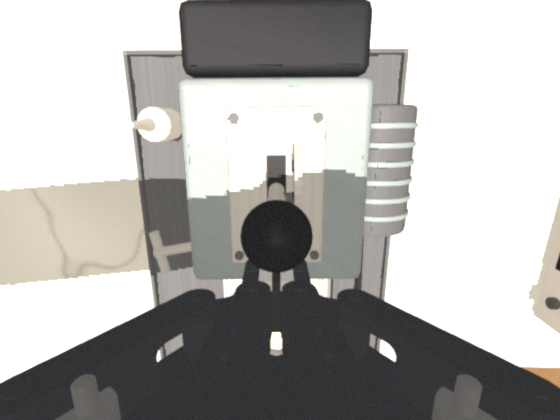

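The lever is upright in the notch (knob at (276,236)), centred on the fingers, with no force now. I'll push on slowly.

Call:
drive_tool:
  plan:
    - [0.0125, -0.001, 0, 0, 0, 0]
    - [0.025, -0.002, 0, 0, 0, 0]
    - [0.0375, -0.003, 0, 0, 0, 0]
    - [0.05, -0.003, 0, 0, 0, 0]
    - [0.06, -0.003, 0, 0, 0, 0]

```text
time: 4.2
eef_pos: [0.5791, 0.1059, 0.2907]
eef_rot: [0.001, 0.696, 0.718, -0.0]
wrist_force: [3.6, -7.2, 0.5]
width: 0.0
```

Call:
drive_tool:
  plan:
    - [0.01, 0, 0, 0, 0, 0]
    - [0.02, 0, 0, 0, 0, 0]
    - [0.03, 0, 0, 0, 0, 0]

```text
time: 4.5
eef_pos: [0.5783, 0.1184, 0.2899]
eef_rot: [0.0, 0.696, 0.718, -0.001]
wrist_force: [0.1, -3.3, -2.0]
width: 0.0001
```

```bash
python3 -c "
from h import *
rel([.578,.124,.290])
p,d=env.camera('wrist');cv2.imwrite('pics/w3.png',cv2.convertScaleAbs(p,alpha=1.6))
c=env.calibration('wrist')
for a in (.38,.5): print(proj(c,[.5785-.036*.095*np.sin(a),.1084+.095*np.sin(a),.15+.095*np.cos(a)]))
"
```

```text
t 4.5 pos [0.5783 0.1184 0.2899] F [ 0.1 -3.3 -2. ] w 0.0001 q [ 0.2   0.18  0.25  1.64 -0.    1.74]
xaxis [-0.032  1.    -0.001] z [-0.001 -0.001 -1.   ]
shift [ 0.0141 -0.0002 -0.0004]
turn [-0.0002  0.0004 -0.0016]
[[274.47383015 230.20590313]]
[[274.39954237 202.70044515]]
```

View pics/w3.png

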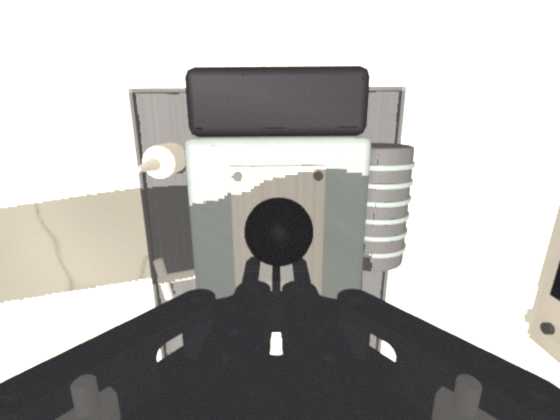

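The knob is at (278,232), about 0.88 rad by my prediction (230), so it's on the threshold. A few mm more.

Call:
drive_tool:
  plan:
    - [0.005, 0, 0, 0, 0, 0]
    - [0.01, 0, 0, 0, 0, 0]
    - [0.014, 0, 0, 0, 0, 0]

```text
time: 4.85
eef_pos: [0.578, 0.1247, 0.2905]
eef_rot: [-0.0, 0.696, 0.719, 0.0]
wrist_force: [0.5, -0.5, -0.7]
width: -0.0002
```

```bash
python3 -c "
from h import *
rel([.584,.08,.290])
p,d=env.camera('wrist');cv2.imwrite('pics/w4.png',cv2.convertScaleAbs(p,alpha=1.6))
c=env.calibration('wrist')
for a in (.38,.5): print(proj(c,[.5785-.036*.095*np.sin(a),.1084+.095*np.sin(a),.15+.095*np.cos(a)]))
"
```

```text
t 4.85 pos [0.578  0.1247 0.2905] F [ 0.5 -0.5 -0.7] w -0.0002 q [0.21 0.18 0.26 1.64 0.   1.75]
xaxis [-0.033  0.999  0.001] z [ 0.     0.001 -1.   ]
shift [-0.1123  0.0113  0.0012]
turn [ 0.0001 -0.0002 -0.0012]
[[274.2573548 242.9763122]]
[[274.19073997 215.7346892 ]]
```

View pics/w4.png

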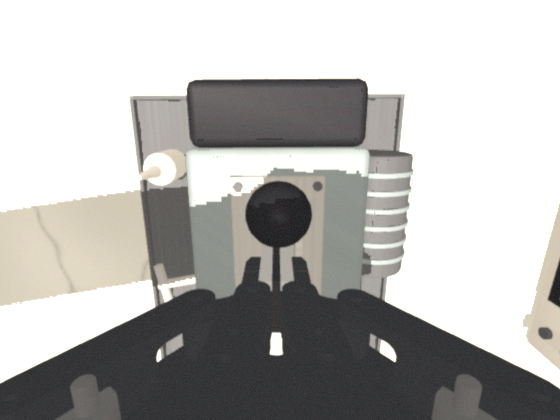

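It snapped home: the knob is at (278,214), against 215.7 predicted at 1.0 rad, and the force is gone. Next I back off, rise, and check.

Call:
drive_tool:
  plan:
    - [-0.05, 0, 0, 0, 0, 0]
    - [-0.1, 0, 0, 0, 0, 0]
    - [-0.1, 0, -0.1, 0, 0, 0]
    - [-0.1, 0, -0.175, 0, 0, 0]
    - [-0.1, 0, -0.175, 0, 0, 0]

```text
time: 5.4
eef_pos: [0.5796, 0.0843, 0.365]
eef_rot: [0.002, 0.696, 0.718, 0.003]
wrist_force: [0.9, 0.3, -0.4]
width: 0.0001
```

```bash
python3 -c "
from h import *
rel([.5005,-.212,.30])
p,d=env.camera('wrist');cv2.imwrite('pics/w5.png',cv2.convertScaleAbs(p,alpha=1.6))
c=env.calibration('wrist')
for a in (0,.38,.5): print(proj(c,[.5785-.036*.095*np.sin(a),.1084+.095*np.sin(a),.15+.095*np.cos(a)]))
"
```

```text
t 5.4 pos [0.5796 0.0843 0.365 ] F [ 0.9  0.3 -0.4] w 0.0001 q [0.14 0.21 0.43 1.79 0.   1.68]
xaxis [-0.032  0.999  0.001] z [ 0.006  0.001 -1.   ]
shift [-0.7342 -0.2225  0.1603]
turn [ 0.002  -0.0003 -0.0014]
[[273.53462162 195.20579169]]
[[273.22761207 135.3559519 ]]
[[273.15495493 117.56132002]]
```

View pics/w5.png

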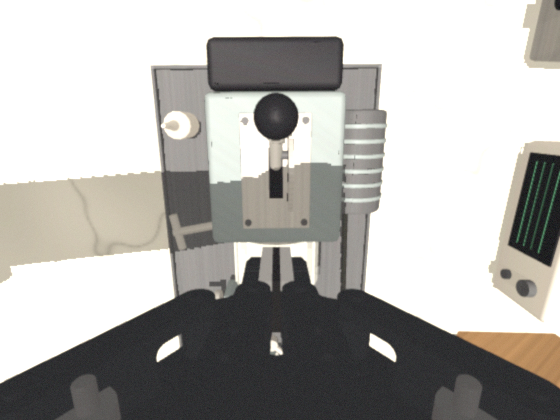

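With the fingers clear, the knob is at (276,117), against 117.6 predicted for high gear, so it's home. Moving over the start button.

Call:
drive_tool:
  plan:
    - [-0.734, -0.2225, 0.16, 0.002, 0, -0.0014]
    - [-0.734, -0.2225, 0.16, 0.002, 0, -0.0014]
    - [-0.734, -0.2225, 0.16, 0.002, 0, -0.0014]
    - [-0.734, -0.2225, 0.16, 0.002, 0, -0.0014]
    - [-0.734, -0.2225, 0.16, 0.002, 0, -0.0014]
    - [-0.734, -0.2225, 0.16, 0.002, 0, -0.0014]
    - [-0.734, -0.2225, 0.16, 0.002, 0, -0.0014]
    - [-0.734, -0.2225, 0.16, 0.002, 0, -0.0014]
    - [-0.734, -0.2225, 0.16, 0.002, 0, -0.0014]

```text
time: 6.35
eef_pos: [0.5, -0.2114, 0.2959]
eef_rot: [-0.003, 0.694, 0.72, -0.002]
wrist_force: [-0.3, 0.2, 0.7]
width: 0.0001
```

```bash
python3 -c "
from h import *
rel([.5005,-.212,.170])
for n in('wrist','top','scene'):
  p,d=env.camera(n);cv2.imwrite('pics/%s6.png'%n,cv2.convertScaleAbs(p,alpha=1.6))
p=cv2.imread('pics/top6.png')[135:245,195:385]; cv2.imwrite('pics/top6c.png',cv2.resize(p,None,fx=4,fy=4,interpolation=2))
c=env.calibration('wrist')
print(proj(c,[.5002,-.2125,.081]),proj(c,[.5025,-.2766,.1]))
"
```

```text
t 6.35 pos [ 0.5    -0.2114  0.2959] F [-0.3  0.2  0.7] w 0.0001 q [-0.4   0.07  0.14  1.65 -0.    1.14]
xaxis [-0.036  0.999  0.001] z [-0.007  0.    -1.   ]
shift [-0.0017  0.0034  0.3148]
turn [-0.0021 -0.0002  0.    ]
[[276.36183263 198.43590299]] [[276.06723585 270.60122398]]
```

View pics/wrist6.png

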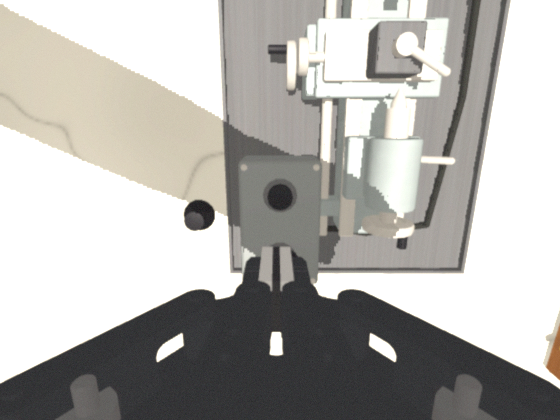

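View pics/top6c.png

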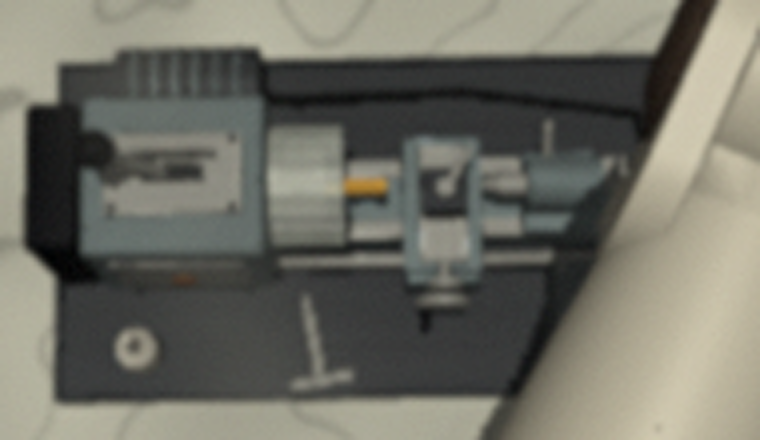

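View pics/scene6.png

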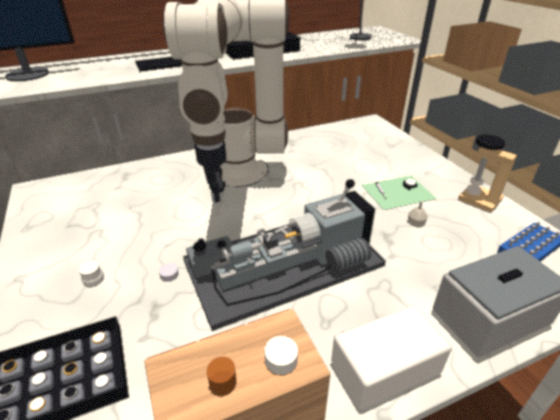

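The start button is at (280,197), about 2 mm to +x of my prediction, so I'll shift 1 mm. The stop head lies behind, under the fingers' line of sight. The lever reads home in the top and scene views, and the bottle and key haven't moved. Descending.

Call:
drive_tool:
  plan:
    - [-0.002, 0.006, 0.12, -0.002, 0, 0]
    - [-0.002, 0.006, 0.24, -0.002, 0, 0]
    - [-0.002, 0.006, 0.32, -0.002, 0, 0]
    - [-0.002, 0.006, 0.32, -0.002, 0, 0]
    - [-0.002, 0.006, 0.32, -0.002, 0, 0]

```text
time: 7.0
eef_pos: [0.5019, -0.212, 0.1694]
eef_rot: [0.0, 0.694, 0.72, 0.0]
wrist_force: [-0.8, -0.0, 0.1]
width: 0.0002
```

```bash
python3 -c "
from h import *
rel([.5015,-.212,.149])
for n in('wrist','scene'):
  p,d=env.camera(n);cv2.imwrite('pics/%s7.png'%n,cv2.convertScaleAbs(p,alpha=1.6))
p=cv2.imread('pics/scene7.png')[180:290,160:270]; cv2.imwrite('pics/s7c.png',cv2.resize(p,None,fx=5,fy=5,interpolation=2))
"
```

```text
t 7.0 pos [ 0.5019 -0.212   0.1694] F [-0.8 -0.   0.1] w 0.0002 q [-0.4   0.07 -0.11  1.4   0.    1.13]
xaxis [-0.038  0.999 -0.   ] z [ 0. -0. -1.]
shift [-0.     -0.0011  0.0509]
turn [0.0001 0.     0.0005]
```

View pics/wrist7.png

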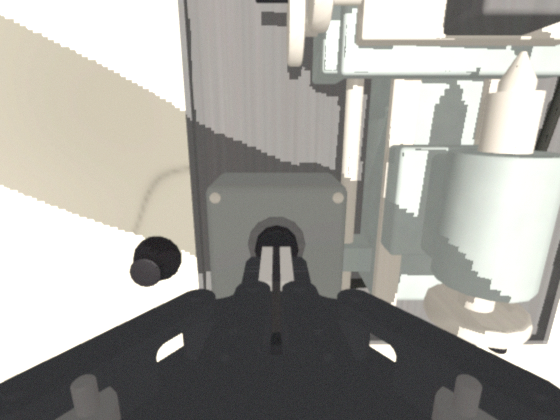

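View pics/s7c.png

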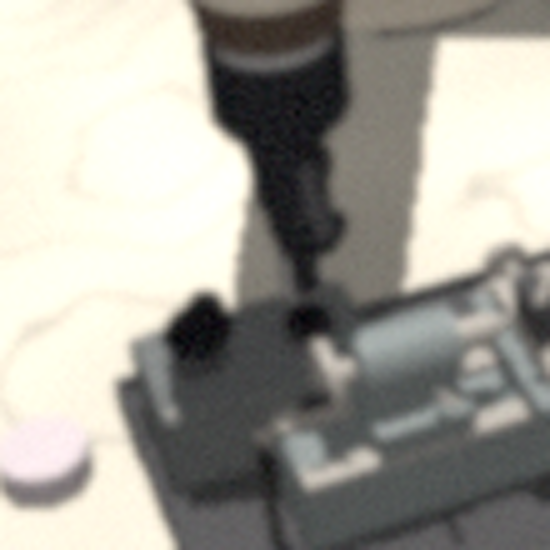

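The fingertips are centred on the start button (277,245), with the tailstock and stop head well clear. Pressing gently now.

Call:
drive_tool:
  plan:
    - [0, 0, 0.015, 0, 0, 0]
    - [0, 0, 0.03, 0, 0, 0]
    - [0, 0, 0.04, 0, 0, 0]
    - [0, 0, 0.045, 0, 0, 0]
    - [0, 0, 0.05, 0, 0, 0]
    - [0, 0, 0.05, 0, 0, 0]

```text
time: 7.7
eef_pos: [0.5017, -0.2128, 0.1488]
eef_rot: [0.0, 0.694, 0.72, 0.0]
wrist_force: [-0.0, 1.4, 4.3]
width: 0.0
```

4.3 N means about 4 of the 5 mm. I'll go a little further until it bottoms.

Call:
drive_tool:
  plan:
    - [0, 0, 0.003, 0, 0, 0]
    - [0, 0, 0.005, 0, 0, 0]
    - [0, 0, 0.005, 0, 0, 0]

```text
time: 8.0
eef_pos: [0.5017, -0.2128, 0.1484]
eef_rot: [0.001, 0.694, 0.72, 0.0]
wrist_force: [-4.5, 2.6, 16.8]
width: -0.0002
```

It's bottomed: 16.8 N with almost no further motion. Lifting away.

Call:
drive_tool:
  plan:
    - [0, 0, -0.03, 0, 0, 0]
    - [0, 0, -0.1, 0, 0, 0]
    - [0, 0, -0.2, 0, 0, 0]
    - [0, 0, -0.3, 0, 0, 0]
    - [0, 0, -0.4, 0, 0, 0]
    - [0, 0, -0.4, 0, 0, 0]

```text
time: 8.6
eef_pos: [0.5022, -0.2131, 0.3121]
eef_rot: [0.004, 0.694, 0.72, 0.001]
wrist_force: [0.3, -0.6, 0.9]
width: -0.0001
```

Call:
drive_tool:
  plan:
    - [0, -0.1, 0, 0, 0, 0]
    - [0, -0.2, 0, 0, 0, 0]
    - [0, -0.3, 0, 0, 0, 0]
    - [0, -0.3, 0, 0, 0, 0]
    - [0, -0.3, 0, 0, 0, 0]

```text
time: 9.1
eef_pos: [0.3811, -0.2172, 0.3064]
eef_rot: [0.0, 0.694, 0.72, 0.0]
wrist_force: [0.8, -0.7, -0.6]
width: -0.0001
```

```bash
python3 -c "
from h import *
rel([.5,-.212,.3])
for n in('wrist','top','scene'):
  p,d=env.camera(n);cv2.imwrite('pics/%s8.png'%n,cv2.convertScaleAbs(p,alpha=1.6))
  if n=='top':
    c=env.calibration(n)
    k=np.array([.5785-.036*.0455,.1084+.0455,.2334]);print(proj(c,k))
p=cv2.imread('pics/scene8.png')[175:315,180:390]; cv2.imwrite('pics/s8c.png',cv2.resize(p,None,fx=3.8,fy=3.8,interpolation=2))
"
```

```text
t 9.1 pos [ 0.3811 -0.2172  0.3064] F [ 0.8 -0.7 -0.6] w -0.0001 q [-0.52 -0.18 -0.07  1.67  0.    1.02]
xaxis [-0.036  0.999 -0.   ] z [ 0.001 -0.    -1.   ]
shift [0.0025 0.2975 0.0163]
turn [ 0.0002  0.0001 -0.0002]
[[217.74725596 172.17196758]]
```

View pics/s8c.png

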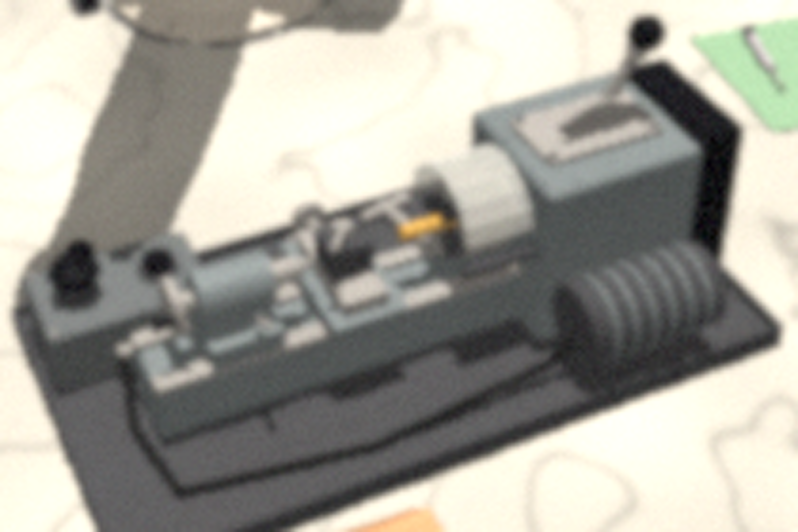

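View pics/top8.png

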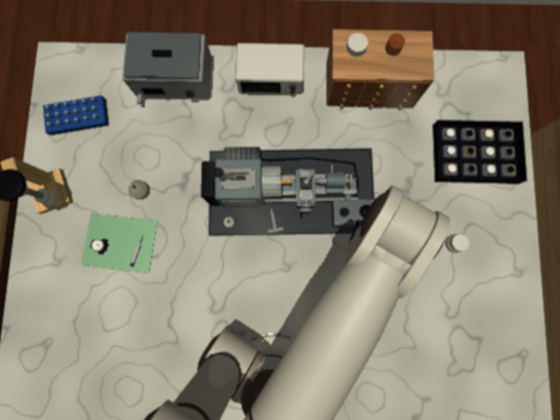

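The lever is home, with its knob at (218,172) in the top view where high gear should be. The start button looks back up, at the same pixel as before, and the visible loose items haven't moved. Handing in.

```bash
python3 -c "
from station import env
print(env.sign_off())"
```

```text
the job is handed in; nothing more can be done
None
```

The lathe is in high gear and the start button has been pressed and let go. I handed the job in at about 9.3 s of the 51 s allowed; sign-off gives no verdict.

- **Lever:** I pushed it with the side of the shut fingers, through the low-gear notch, until it snapped home. The highest wrist force I read was about 9 N, but I only read it at the end of each move. With the fingers clear, the knob was within 3 px of its high-gear position in the wrist camera, and the later top view agreed.
- **Start button:** I pressed it only after that check. It was about 4 mm down at 4.3 N and fully down at 16.8 N. In the last scene picture it is back at the same pixel as before the press.
- **Stop button:** the fingers stayed clear of it, and it looks unchanged in the last scene picture.
- **Loose things:** the bottle, chuck key, jar, blower and the items on the mat are where they were. The arm hid the parts tin and the loupe in the last top view, so I couldn't re-check those two; the fingers passed well above them.
- **Disagreement:** in the wrist camera, points appeared 2–4 px to one side of the fitted lathe pose (about 2 mm). I shifted the press by 1 mm to allow for it.

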